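# Start the dust extractor from its button box

## Task

Start the workshop's dust extractor from the grey button box on the bench: press the blue button (reset), then the yellow one (open the gate), then the green one (start). Press them one at a time, each fully down for a moment and then let it spring right back up before the next, and never press the red stop button.

Things in the scene. Friction and masses are not known exactly. Their poses are not given: they have to be found in the camera images.
- blue_top (a point): Centre of the top face of the round blue push button; the point goes down with the button. Cap 34 mm across in a black collar 50 mm across, 8 mm of travel straight down, about 1.5 N to start it, 5 N fully down, springs back. The four buttons stand in one row, 62 mm apart, in an order that changes, on the lid of a box fixed to the bench.
- yellow_top (a point): Centre of the top face of the round yellow push button; the point goes down with the button. Cap 34 mm across in a black collar 50 mm across, 8 mm of travel straight down, about 1.5 N to start it, 5 N fully down, springs back. Each top is, when up, 79 mm above the bench, 24 mm above the box's lid and 12 mm above its collar.
- green_top (a point): Centre of the top face of the round green push button; the point goes down with the button. Cap 34 mm across in a black collar 50 mm across, 8 mm of travel straight down, about 1.5 N to start it, 5 N fully down, springs back. The box is 96 x 270 mm, grey, its flat lid 55 mm above the bench; loose bystanders beside it are all lower than the buttons' tops.
- red_top (a point): Centre of the top face of the round red push button; the point goes down with the button. Cap 34 mm across in a black collar 50 mm across, 8 mm of travel straight down, about 1.5 N to start it, 5 N fully down, springs back. The stop button: not to be pressed.

How it is judged:
By the outcome, as a careful person would: the job done as asked, in the order asked, and still so for the second after the job is handed in, with the robot touching nothing.
It also fails if it takes over 40 s, if anything falls off the work surface, if the arm or the gripper's body presses on something with over 40 N, if the wrist force passes 120 N, or if a joint passes its speed limit or range.

## Robot

A 6-joint arm with a two-finger parallel gripper is mounted at the origin on a cart in front of the work surface, level with it; the furniture and walls round the work are solid. World frame = base frame: x ahead of the robot, y to its left, z up, the work surface at z = 0. Lengths are in m, angles in rad, forces in N, time in s.
With the tool pointing down it reaches from about 0.275 to 0.825 m from the base axis. Payload 4.9 kg.
Tool frame: the origin (TCP) lies midway between the tips of the shut fingers; the grasp point (between the pads) lies 19 mm behind it (grip_point_offset is the distance from the TCP to the grasp point, in m); z points along the fingers, y is the line along which they close (so a half turn about z gives the same grasp; the last joint's range is limited). The gripper opens to 85 mm and grips with 20 to 120 N. Pads are 22 mm wide; open, the fingers measure 114 mm over their backs; the gripper's body (76 mm by 85 mm) begins 54 mm behind the grasp point. The pads swing forward as they close: fully open they stand 13 mm farther back than shut.
Start: joints at [1.205, 0.326, -0.193, 1.052, 0, 1.437], TCP at [0.126, 0.535, 0.231] pointing down, gripper open.
Joint ranges: [-2.65, 2.65], [-0.97, 1.79], [-1.3, 1.35], [-1.93, 2.1], [-1.47, 1.37], [-3.14, 3.14]. Speed limits (rad/s): [2.57, 2.57, 3.14, 3.14, 3.14, 3.14].

## Interface

Orientations are given as a rotation vector (axis times angle).
In Python, from cell import * gives the robot as it stands. Calls block until the motion is done:
- movep(position, orientation): joint-space move of the TCP to a pose.
- move_l(position, velocity=0.15, rot=None, until_force=None): straight line of the TCP; rot=None keeps the orientation; velocity is the mean speed in m/s. With until_force (N) it stops when the force on the tool has changed by that much, and returns True; else False.
- set_joints(angles): joint-space move.
- let_go() and grab(newtons=None): open the fingers fully, or close them until they stop; newtons is the grip in N (None keeps the last).
- sleep(seconds).
- ik(position, orientation): joint angles nearest the present ones, or None.
- get_state(): the state.
- grab_frame(name): name is "scene" or "top"; returns a dict with "img" (420x560x3 uint8, red, green, blue), "fx", "fy", "cx", "cy" (pixels), "cam_to_world" (4x4, takes a point from camera to world coordinates). Camera axes: x right, y down, z forward; pixel columns grow to the right and rows downward; lengths in m; the calibration is good to about 2 mm. A picture is of the moment at which its call begins. There is no depth.
A pose or a line that the arm cannot do raises MotionError and nothing moves.
- sign_off(): hands the job in; it is judged then, once.
Trained networks look in the newest picture that a camera, given by its name, has taken for a name from the list of things; names that differ only in an ending like _2 or _b are one class to them, and where a whole thing is asked for, a point or a joint stands for the part that bears it (a point fixed in the world has none). Each returns a list of dicts, best first, with "score" (0 to 1); they miss things now and then, are a little off and sometimes report something else, mostly with a low value. They report only what shows in the picture. A call takes as long as a camera call.
- spot_in(camera, name): "centre" ([column, row] in pixels, amid what is visible of it).
- silhouettes(camera, name): "mask" (420x560 bool, what is visible of it) and "centre" ([column, row] in pixels, amid what is visible of it).
- tip_of(camera, name): "centre" ([column, row] in pixels: a listed point, or the origin of a listed thing).
The state is a dict: "clock": time; "q": joint angles; "joint_velocities": joint speeds; "tau": joint torques, N m; "position": TCP position; "eef_rot": TCP orientation; "contact_force": force on the tool from outside, world axes, zero at the start; "wrist_torque": the same for the moment, N m; "finger_gap": opening from 0.0 (shut) to 1.0 (fully open); "grasp_force": force on a finger pad.
Only numpy, scipy, OpenCV 4.12 (cv2) and the standard library are available. Lean on these libraries where they do the work, as an engineer would, in place of code of your own. Each camera call takes 0.05 s, during which the arm holds its last target. There are 200 camera calls.

## Working session

There is one attempt and no reset: what is moved stays moved. The work goes in short steps, each a Python script; the robot and the scene stay as the last script left them, time stands still between calls to the robot, and variables do not carry over. Pictures are saved under pics/ and viewed, at most 10 in all, crops included, and the job is handed in when it is done.

```bash
mkdir -p pics
cat > h.py <<'E'
from cell import *
import numpy as np, cv2
def ray(f,c,z):
    T=np.array(f["cam_to_world"]); d=T[:3,:3]@np.array([(c[0]-f["cx"])/f["fx"],(c[1]-f["cy"])/f["fy"],1]); o=T[:3,3]
    return o+d*(z-o[2])/d[2]
E
python3 - <<'E'
from h import *
ims=[]
for cam in ["top","scene"]:
    f=grab_frame(cam); cv2.imwrite(f"pics/{cam}0.png",f["img"][:,:,::-1])
    for n in ["blue","yellow","green","red"]:
        for r in tip_of(cam,n+"_top")[:2]: print(cam,n,round(r["score"],2),np.round(r["centre"]),ray(f,r["centre"],.079).round(4))
s=get_state();print(s["clock"],s["eef_rot"],s["position"],s["contact_force"])
E
```

```text
top blue 0.64 [282. 222.] [0.5836 0.032  0.079 ]
top yellow 0.46 [336. 230.] [ 0.5621 -0.0889  0.079 ]
top green 0.59 [363. 231.] [ 0.5582 -0.1485  0.079 ]
top red 0.54 [309. 223.] [ 0.5785 -0.0289  0.079 ]
top red 0.51 [360. 234.] [ 0.5513 -0.1436  0.079 ]
scene blue 0.46 [288. 221.] [0.5913 0.0324 0.079 ]
scene yellow 0.55 [341. 209.] [ 0.5641 -0.0992  0.079 ]
scene green 0.58 [365. 204.] [ 0.5522 -0.1609  0.079 ]
scene green 0.44 [340. 211.] [ 0.5623 -0.0927  0.079 ]
scene red 0.6 [313. 216.] [ 0.5773 -0.0283  0.079 ]
0.5 [-3.63302158e-01 -3.12047619e+00  3.31832799e-05] [0.12634037 0.53530159 0.23126112] [ 1.18098701 -0.76572246  0.25339501]
```

View pics/top0.png

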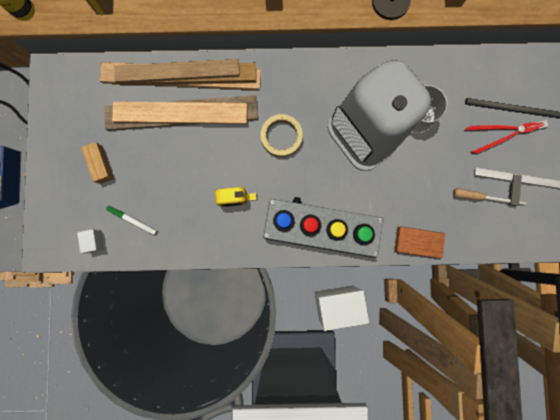

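View pics/scene0.png

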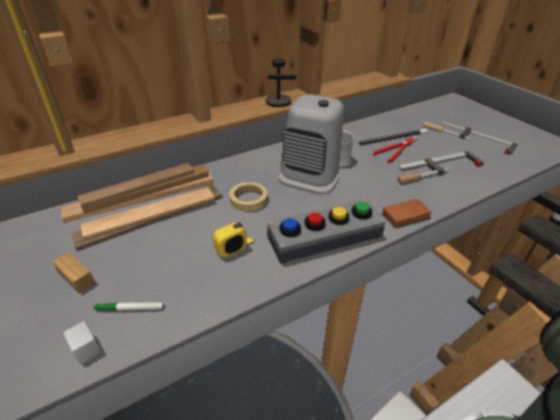

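The top picture shows blue (284,220), red (311,225), yellow (338,230) and green (364,234) in one row. This agrees with the networks' order. I'll refine the positions with colour blobs and a 62 mm line fit, then move above blue with the fingers shut.

```bash
cat > p.py <<'E'
from h import *
def locate(cam):
    f=grab_frame(cam); h=cv2.cvtColor(f["img"],cv2.COLOR_RGB2HSV); P=[]
    for n in ["blue","red","yellow","green"]:
        hue={"blue":112,"red":0,"yellow":26,"green":68}[n]
        sp=spot_in(cam,n+"_top"); 
        d=np.abs((h[...,0].astype(int)-hue+90)%180-90)
        m=((d<12)&(h[...,1]>140)&(h[...,2]>60)).astype(np.uint8)
        k,l,s,c=cv2.connectedComponentsWithStats(m)
        if not sp: P.append([np.nan]*3);continue
        i=1+np.argmin([np.hypot(*(x-np.array(sp[0]["centre"])))-(a>30)*50 for x,a in zip(c[1:],s[1:,4])])
        print(cam,n,sp[0]["centre"],c[i].round(1),s[i,4]); P.append(ray(f,c[i],.076))
    P=np.array(P)[:,:2]; g=~np.isnan(P[:,0]); t=(np.arange(4)-1.5)*.062
    A=P[g]; c0=A.mean(0); u=np.linalg.svd(A-c0)[2][0]; u*=-np.sign(u[1])
    fit=c0+np.outer(t-t[g].mean(),u)
    print(P.round(4).tolist(),"fit",fit.round(4).tolist(),"res",np.abs(P-fit).max())
    return fit
E
python3 - <<'E'
from p import *
a=locate("top");b=locate("scene")
np.save("fit.npy",a)
from scipy.spatial.transform import Rotation as R
s=get_state(); r=R.from_rotvec(s["eef_rot"])
yaw=np.arctan2(a[0][1],a[0][0])-np.arctan2(s["position"][1],s["position"][0])
rot=(R.from_euler("z",yaw)*r).as_rotvec(); np.save("rot.npy",rot)
grab(20)
movep([*a[0],.2],rot)
s=get_state();print(s["clock"],s["position"],s["q"],s["contact_force"])
for c in("top","scene"):
    f=grab_frame(c); cv2.imwrite(f"pics/{c}1.png",f["img"][:,:,::-1])
E
```

```text
top blue [284.3, 219.4] [283.4 219.7] 200
top red [310.2, 225.1] [310.4 224.4] 204
top yellow [339.3, 228.7] [337.5 228.8] 211
top green [364.2, 230.8] [364.8 233.5] 198
[[0.5878, 0.0289], [0.576, -0.0321], [0.5648, -0.0927], [0.5531, -0.1538]] fit [[0.5878, 0.0289], [0.5762, -0.032], [0.5647, -0.0929], [0.5531, -0.1538]] res 0.0001828248219784001
scene blue [288.0, 224.6] [289.6 224.6] 152
scene red [310.7, 221.1] [314.8 218.7] 151
scene yellow [340.5, 212.8] [338.9 213.2] 157
scene green [365.1, 208.0] [361.9 207.6] 113
[[0.5822, 0.0328], [0.5705, -0.0281], [0.5586, -0.0882], [0.5477, -0.1488]] fit [[0.5822, 0.0333], [0.5705, -0.0276], [0.5589, -0.0885], [0.5473, -0.1494]] res 0.0006349800812171236
4.2 [0.58766523 0.02988944 0.20008254] [-7.47368894e-02  4.18205501e-01 -1.37673697e-01  1.01486756e+00
  2.81279059e-04  1.44538017e+00] [ 0.66161458 -0.19530294  0.45005614]
```

View pics/scene1.png

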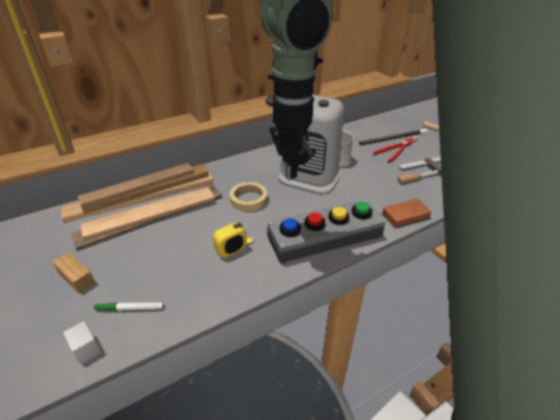

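The scene view shows the shut fingers hovering above the row, with nothing in the way. The top view's fit has 0.2 mm residual; the scene view is biased by the visible cap sides. I'll use the top fit and press blue.

```bash
cat >> p.py <<'E'
def press(i):
    x,y=np.load("fit.npy")[i]; rot=np.load("rot.npy")
    move_l([x,y,.115],.15,rot)
    move_l([x,y,.084],.06); sleep(.2)
    hit=move_l([x,y,.067],.02,until_force=9)
    sleep(.3); s=get_state(); print(i,hit,s["clock"],np.round(s["position"],4),np.round(s["contact_force"],1),np.round(s["wrist_torque"],2))
    f=grab_frame("scene"); cv2.imwrite(f"pics/press{i}.png",cv2.resize(f["img"][130:290,220:430,::-1],None,fx=3,fy=3))
    move_l([x,y,.115],.08); sleep(.3); print(get_state()["clock"])
E
python3 -c "
from p import *
press(0)"
```

```text
0 True 6.85 [0.588  0.0289 0.071 ] [-1.4  0.5  6.3] [-0.03  0.28  0.04]
7.9083
```

View pics/press0.png

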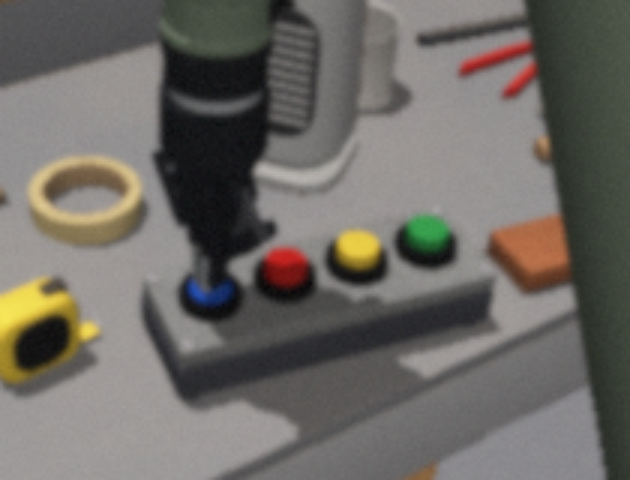

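The crop shows the blue cap (210,292) pushed down into its collar by the fingers. TCP z is 0.071, which is the full 8 mm, and the force went past 5 N. Next are yellow and green.

```bash
sed -i 's/until_force=9/until_force=13/' p.py; python3 -c "
from p import *
press(2); press(3)
x,y=np.load('fit.npy')[3]; move_l([x,y,.25],.2); sleep(.3)
f=grab_frame('scene'); cv2.imwrite('pics/end.png',np.vstack([cv2.resize(f['img'][170:260,240:430,::-1],None,fx=2,fy=2)]+[cv2.resize(cv2.imread(f'pics/press{i}.png')[100:320],(380,133)) for i in (2,3)]))
s=get_state();print(s['clock'],s['contact_force'])"
```

```text
2 True 10.725 [ 0.5649 -0.093   0.071 ] [-1.1 -0.5  7.4] [ 0.1   0.35 -0.01]
11.7833
3 True 14.1917 [ 0.5534 -0.1539  0.071 ] [-1.5  0.4  6.6] [0.15 0.33 0.05]
15.25
16.425 [0.03790168 0.17434571 0.45493718]
```

View pics/end.png

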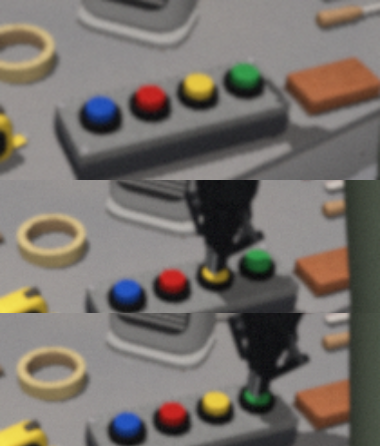

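The lower strips show yellow (215,272) and green (257,395) each fully down while pressed. The top strip shows all four buttons back up and the arm clear.

```bash
python3 -c "
from cell import *
print(sign_off())"
```

```text
the job is handed in; nothing more can be done
None
```

I pressed blue, yellow and green in that order, each fully down and released before the next, never touched red, and handed the job in after about 16.4 s on the robot's clock with the arm clear.

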